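# Balance the rocking shaker

## Task

The six lidded boxes on the rocking shaker are three pairs of twins (round, square, narrow), but no box faces its twin, so the load is uneven about the rocking axis. Rearrange them so that every box faces its twin straight across the middle bar, one box to a bay, flat on the mat and centred in the bay; as all bays are full, set one box aside on the empty steel tray and let go of it there while you move others. Keep the boxes level, set them down rather than drop them, and leave the beaker where it stands.

Things in the scene. Friction and masses are not known exactly. Their poses are not given: they have to be found in the camera images.
- rocker: fixed, level rocking shaker, platform 252 x 346 mm, mat top at z 93 mm. Origin: bench level, mid-platform; x away from robot (yaw within 0.25), y along rows, z up. Bars 6 mm high make 6 bays, one box in each at the start: centres x -62 or 62, y -112, 0 or 112 mm; 113 (x) by 106 (y) mm inside. The wider middle bar (x=0, 7 mm high) lies over the rocking axis; bays with equal y face each other.
- tray: empty flat steel tray, fixed to the bench, 170 (x) x 150 (y) x 14 mm high overall, walls and floor 3 mm; the free spot, left or right of the shaker. Origin: centre of its underside, on the bench.
- round_1: round lidded staining dish, white with a grey lid, 62 mm across the lid, 34 mm high; twin of round_2. Origin: centre of its underside; z up. Rigid, 0.08 to 0.25 kg; the lid (top 12 mm) stays on and may be gripped by its sides; the body below is 2 mm smaller all round.
- round_2: round lidded staining dish, white with a grey lid, 62 mm across the lid, 34 mm high; twin of round_1. Origin: centre of its underside; z up. Rigid, 0.08 to 0.25 kg; the lid (top 12 mm) stays on and may be gripped by its sides; the body below is 2 mm smaller all round.
- square_1: square lidded box, white with a grey lid, 64 x 64 mm, 40 mm high; twin of square_2. Origin: centre of its underside; x and y run along its sides, z up. Rigid, 0.08 to 0.25 kg; the lid (top 12 mm) stays on and may be gripped by its sides; the body below is 2 mm smaller all round.
- square_2: square lidded box, white with a grey lid, 64 x 64 mm, 40 mm high; twin of square_1. Origin: centre of its underside; x and y run along its sides, z up. Rigid, 0.08 to 0.25 kg; the lid (top 12 mm) stays on and may be gripped by its sides; the body below is 2 mm smaller all round.
- narrow_1: narrow lidded box, white with a grey lid, 84 mm long (its x) by 38 mm wide (its y), 32 mm high; twin of narrow_2. Origin: centre of its underside; z up. Rigid, 0.08 to 0.25 kg; the lid (top 12 mm) stays on and may be gripped by its sides; the body below is 2 mm smaller all round.
- narrow_2: narrow lidded box, white with a grey lid, 84 mm long (its x) by 38 mm wide (its y), 32 mm high; twin of narrow_1. Origin: centre of its underside; z up. Rigid, 0.08 to 0.25 kg; the lid (top 12 mm) stays on and may be gripped by its sides; the body below is 2 mm smaller all round.
- beaker: empty glass beaker, 74 mm across the rim, 95 mm high, standing loose beside the shaker, on the other side from the tray; to be left alone. Origin: centre of its underside.
Things that resemble listed ones, but are neither listed nor needed, are in the scene too. Leave any purple look-alike of the square_2 alone. What is shaped like the narrow_2 but orange is not meant.

How it is judged:
By the outcome, as a careful person would: the job done as asked, in the order asked, and still so for the second after the job is handed in, with the robot touching nothing.
It also fails if it takes over 115 s, if anything falls off the work surface, if the arm or the gripper's body presses on something with over 40 N, if the wrist force passes 120 N, or if a joint passes its speed limit or range.

## Robot

A 6-joint arm with a two-finger parallel gripper is mounted at the origin on the work surface. World frame = base frame: x ahead of the robot, y to its left, z up, the work surface at z = 0. Lengths are in mm, angles in rad, forces in N, time in s.
With the tool pointing down it reaches from about 325 to 775 mm from the base axis. Payload 5.5 kg.
Tool frame: the origin (TCP) lies on the mounting face of the last link; the fingertips stand 173 mm ahead of it and the grasp point (between the pads) lies bot.pinch_z ahead of it (bot.pinch_z is the distance from the TCP to the grasp point, in mm); z points along the fingers, y is the line along which they close (so a half turn about z gives the same grasp; the last joint's range is limited). The gripper opens to 85 mm and grips with 20 to 120 N. Pads are 22 mm wide; open, the fingers measure 114 mm over their backs; the gripper's body (76 mm by 85 mm) begins 54 mm behind the grasp point. The pads swing forward as they close: fully open they stand 13 mm farther back than shut.
Start: joints at [1.289, 0.091, 1.231, -0, 1.82, -0.057], TCP at [133.751, 584.918, 404.675] pointing down, gripper open.
Joint ranges: [-2.87, 2.87], [-0.86, 2.18], [0.17, 2.46], [-1.51, 4.65], [0.06, 2.69], [-2.65, 2.65]. Speed limits (rad/s): [2.57, 2.57, 3.01, 3.14, 3.14, 3.14].

## Interface

Orientations are given as a unit quaternion [x, y, z, w].
In Python, from station import bot gives the robot as it stands.
- The arm moves only by the shell command python3 -m pendant 'ROWS' [FORCE]. ROWS is JSON, a list of rows, each a list of 7 numbers: the turn, a rotation vector about the world's x, y, z in rad, then the shift along the world's x, y, z in cm, then the closure, from 0 (fully open) to 1 (shut). A call has 1 to 20 rows; each row is the pose to reach, as a shift and turn from the pose commanded when the call began; what a row does not reach only later rows make up. A row lasts 1/10 s, in which the tool goes at most 50 mm and 8.59 degrees, less where a joint would pass 70% of its speed; a pose out of reach is approached as far as the arm can. A call with a gripper value outside its range is refused whole. The fingers move at their own pace and stop on an object; FORCE is the grip in N (left out, the last holds). Time passes only in rows, so rows that repeat a pose let the fingers close. It gives the time, the measured TCP pose, the force, the opening and the grip force at its end, in the units of the state.
- bot.get_obs(): the state, without advancing time (a new reading comes with each control period).
- bot.camera(name): name is "side" or "top"; returns a dict with "img" (480x640x3 uint8, red, green, blue), "range_z" (480x640 float32, mm along the optical axis (not along the pixel's ray), 0 where there is no reading), "intrinsics" (3x3 intrinsics, pixels), "position" and "attitude" of the camera in the world. Camera axes: x right, y down, z forward; pixel columns grow to the right and rows downward; lengths in mm; the calibration is good to about 2 mm. A picture is of the moment at which its call begins.
- bot.sign_off(): hands the job in; it is judged then, once.
The state is a dict: "clock": time; "joints": joint angles; "qvel": joint speeds; "joint_torque": joint torques, N m; "ee_pos": TCP position; "tool_rot": TCP orientation; "force": force on the tool from outside, world axes, zero at the start; "moment": the same for the moment, N m; "grip_width": finger opening in mm; "finger_force": force on a finger pad.
Only numpy, scipy, OpenCV 4.12 (cv2) and the standard library are available. Lean on these libraries where they do the work, as an engineer would, in place of code of your own. Each camera call takes 0.05 s, during which the arm holds its last target. There are 200 camera calls.

## Working session

There is one attempt and no reset: what is moved stays moved. The work goes in short steps, Python scripts to look and compute and a shell command to move; the robot and the scene stay as the last step left them, time stands still between calls to the robot, and variables do not carry over. Pictures are saved under pics/ and viewed, at most 14 in all, crops included, and the job is handed in when it is done.

```bash
mkdir -p pics; ls
python3 - <<'E'
from station import bot
import cv2,numpy as np
print(bot.pinch_z,bot.get_obs())
for n in("top","side"):
    c=bot.camera(n); cv2.imwrite(f"pics/{n}0.png",c["img"][:,:,::-1]); np.savez(f"/tmp/{n}0.npz",**{k:v for k,v in c.items()}); print(n,c["intrinsics"],c["position"],c["attitude"])
E
```

```text
pics
154.70000000000002 {'clock': 0.0, 'joints': array([ 1.28931090e+00,  9.18548309e-02,  1.23189915e+00,  6.03833216e-06,
        1.81978037e+00, -5.66882262e-02]), 'qvel': array([-0.00019024, -0.00145162,  0.00050607,  0.00103477,  0.00246424,
        0.00055284]), 'joint_torque': array([-1.75609843e-03, -4.58715498e+01, -4.18030643e+01, -3.20411536e-04,
        1.14919577e-02, -1.26648947e-04]), 'ee_pos': array([133.75460901, 584.95866524, 403.54545531]), 'tool_rot': array([ 1.12161295e-01,  9.93689540e-01, -9.56509076e-04, -1.66261380e-04]), 'force': array([ 0.83411013,  0.2155108 , -1.16541081]), 'moment': array([-0.009844  , -0.04314096, -0.04331765]), 'finger_force': 0.0, 'grip_width': 85.4846342405504}
top [[438.17850797   0.         310.15386299]
 [  0.         438.17850797 241.1155327 ]
 [  0.           0.           1.        ]] [421.45967541   7.64770868 927.81606458] [ 0.7110812  -0.69894732  0.05055657 -0.05727302]
side [[491.87101826   0.         317.39531581]
 [  0.         491.87101826 231.37313308]
 [  0.           0.           1.        ]] [ 425.87126268 -776.92326415  732.99421326] [ 0.90496377 -0.05827328  0.03380365 -0.42012154]
```

View pics/top0.png

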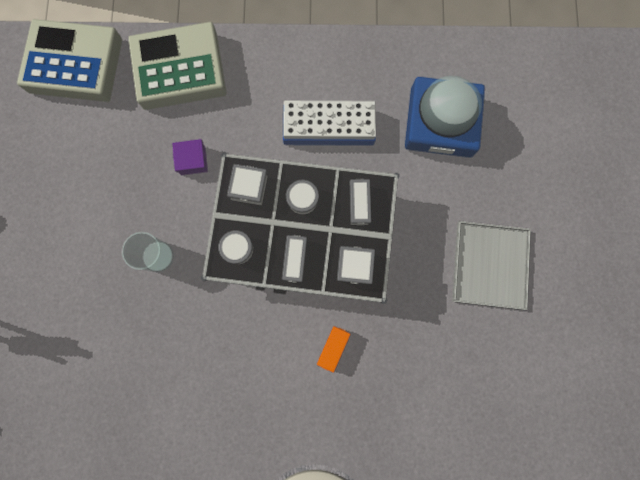

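View pics/side0.png

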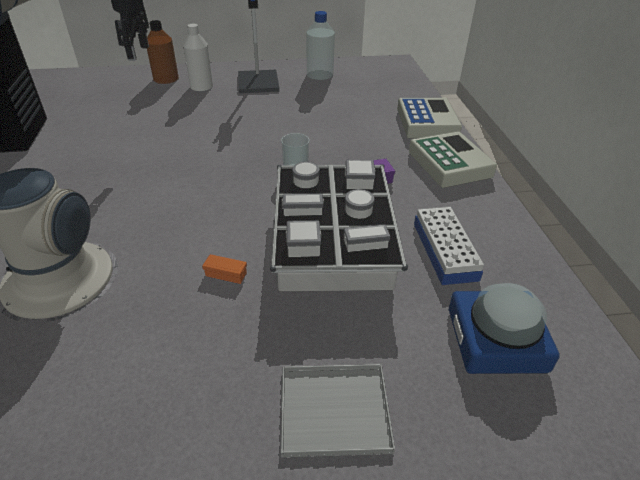

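Top view: the robot is at the bottom, +x is up and +y is left. The far row is square (247,184), round (302,196), narrow (360,200). The near row is round (236,247), narrow (294,258), square (356,265). The tray is on the right (493,266) and the beaker on the left. Four moves will do it: near square to tray, narrow to right bay, round to middle bay, square to left bay.

```bash
cat > h.py <<'E'
import numpy as np,cv2
from scipy.spatial.transform import Rotation as R
def cloud(c):
    z=c["range_z"].astype(float);K=c["intrinsics"];v,u=np.mgrid[:480,:640]
    p=np.stack([(u-K[0,2])/K[0,0]*z,(v-K[1,2])/K[1,1]*z,z],-1)
    w=p@R.from_quat(c["attitude"]).as_matrix().T+c["position"]; w[z<=0]=np.nan
    return w
def rect(pts):
    (cx,cy),(w,h),a=cv2.minAreaRect((pts[:,:2]).astype(np.float32))
    if w<h: w,h,a=h,w,a+90   # a: direction of long side
    a=(a+90)%180-90
    return np.round([cx,cy,w,h,a],1)
def blobs(w,lo,hi,box,minn=60):
    m=(w[...,2]>lo)&(w[...,2]<hi)&(w[...,0]>box[0])&(w[...,0]<box[1])&(w[...,1]>box[2])&(w[...,1]<box[3])
    n,l,s,_=cv2.connectedComponentsWithStats(m.astype(np.uint8),connectivity=4)
    return [w[l==i] for i in range(1,n) if s[i,4]>minn]
def report(c):
    w=cloud(c)
    for p in blobs(w,85,160,[250,650,-220,260],2000): print("rocker",rect(p[(p[:,2]<106)]),len(p),np.median(p[:,2]))
    for p in blobs(w,113,160,[250,650,-220,260]): 
        t=np.median(p[:,2]); q=p[p[:,2]>t-4]; print("box",rect(q),"z",t.round(1),len(q))
    for p in blobs(w,7,30,[300,560,-420,-200]): print("tray",rect(p),np.median(p[:,2]).round(1),len(p))
E
python3 - <<'E'
from h import *
for n in("top","side"):
    print(n);c=dict(np.load(f"/tmp/{n}0.npz"));report(c)
    w=cloud(c);m=w[(abs(w[...,0]-450)<60)&(abs(w[...,1]-10)<60)&(w[...,2]<110)&(w[...,2]>80)];print(np.percentile(m[:,2],[10,50,90]))
E
```

```text
top
rocker [559.2  36.9 351.8 217.8  84.2] 18861 95.80918529009966
box [635.8 139.8  65.2  32.9  85.1] z 134.2 540
box [625.3  33.2  60.3  48.8 -89.2] z 128.3 716
box [615.5 -76.9  70.   38.    1.8] z 126.2 729
box [531.3 155.1  59.9  59.7   2. ] z 128.3 859
box [512.6  44.8  85.1  38.   -4.9] z 126.4 927
box [501.7 -68.2  65.4  64.   -4.6] z 134.2 1219
tray [ 500.9 -287.5  118.     8.7   -2.4] 13.7 143
tray [ 436.6 -355.3  125.6    5.4   84.5] 14.1 110
[92.08271012 94.50018862 99.87852111]
side
rocker [560.4  36.2 354.  217.3  83.8] 10669 98.50868150870701
box [637.6 138.3  65.7  32.8  81.1] z 132.8 223
box [532.  153.4  60.7  60.6  87.3] z 127.0 348
box [624.9  31.7  66.2  49.6 -88. ] z 127.0 388
box [513.   43.8  85.3  41.   -5.4] z 124.8 481
box [501.4 -68.2  66.8  64.4  85.5] z 132.9 767
box [615.6 -78.2  69.2  40.6   2.7] z 125.0 505
tray [ 463.7 -324.9  181.6   88.9   43.9] 13.1 422
[ 92.08738044  94.41044238 102.11321054]
```

```bash
sed -i 's/250,650/250,760/g; s/300,560,-420,-200/300,620,-460,-190/' h.py
python3 - <<'E'
from h import *
for n in("top","side"):
    print(n);c=dict(np.load(f"/tmp/{n}0.npz"));report(c)
    w=cloud(c);m=(w[...,2]>-20)
    a=w[(w[...,2]>4)&(w[...,2]<25)&(w[...,0]>380)&(w[...,0]<620)&(w[...,1]<-220)&(w[...,1]>-440)];print("trayall",rect(a))
    # rocker edges: fit lines to bars via frame
    p=w[(w[...,2]>96)&(w[...,2]<104)&(w[...,0]>400)&(w[...,0]<720)&(w[...,1]<240)&(w[...,1]>-170)];print("bars",rect(p),len(p))
    b=w[(w[...,2]<3)&(w[...,2]>-6)];print("bench z",np.median(b[:,2]))
E
```

```text
top
rocker [578.5  33.6 352.9 254.5  83.8] 23190 95.75773859705151
box [652.9 137.3  65.3  64.6  -9. ] z 134.3 1128
box [623.4 -76.8  85.7  38.1   1.8] z 126.2 872
box [ 6.312e+02  3.320e+01  6.060e+01  6.030e+01 -2.000e-01] z 128.3 813
box [531.3 155.1  59.9  59.7   2. ] z 128.3 859
box [512.6  44.8  85.1  38.   -4.9] z 126.4 927
box [501.7 -68.2  65.4  64.   -4.6] z 134.2 1219
tray [ 518.7 -363.6  170.6  151.8   -5.6] 13.7 712
trayall [ 501.3 -330.7  238.4  217.4   -0.6]
bars [578.5  33.6 352.9 254.5  83.8] 5114
bench z 0.7805097809111885
side
rocker [579.   33.8 354.6 254.3  83.7] 13088 97.90358799394335
box [653.  136.1  66.3  63.5  80.8] z 132.9 478
box [532.  153.4  60.7  60.6  87.3] z 127.0 348
box [630.7  32.8  61.9  61.8 -49.8] z 127.0 448
box [513.   43.8  85.3  41.   -5.4] z 124.8 481
box [501.4 -68.2  66.8  64.4  85.5] z 132.9 767
box [623.2 -78.   84.1  40.6   3.1] z 125.0 605
tray [ 518.6 -363.2  170.1  153.2   -5.5] 13.0 1203
trayall [ 500.2 -334.4  212.8  207.1   -5.9]
bars [578.7  33.8 354.6 253.7  83.7] 2586
bench z 0.08528208871507559
```

```bash
python3 -m pendant '[[0,0,0.068,51.9,-44.85,-2,0],[0,0,0.068,51.9,-44.85,-2,0],[0,0,0.068,51.9,-44.85,-2,0],[0,0,0.068,51.9,-44.85,-2,0],[0,0,0.068,51.9,-44.85,-2,0],[0,0,0.068,51.9,-44.85,-2,0],[0,0,0.068,51.9,-44.85,-2,0],[0,0,0.068,51.9,-44.85,-2,0],[0,0,0.068,51.9,-44.85,-2,0],[0,0,0.068,51.9,-44.85,-2,0],[0,0,0.068,51.9,-44.85,-2,0],[0,0,0.068,51.9,-44.85,-2,0],[0,0,0.068,51.9,-44.85,-2,0],[0,0,0.068,51.9,-44.85,-2,0],[0,0,0.068,51.9,-44.85,-2,0],[0,0,0.068,51.9,-44.85,-2,0],[0,0,0.068,51.9,-44.85,-2,0],[0,0,0.068,51.9,-44.85,-2,0]]' 40; python3 -c "
from station import bot
from scipy.spatial.transform import Rotation as R
o=bot.get_obs();print(o['ee_pos'],R.from_quat(o['tool_rot']).as_matrix()[:,1:],o['joints'])"
```

```text
clock: 1.9
ee_pos: [651.9, 137.7, 385.3]
tool_rot: [0.077, 0.997, 0.0, 0.0]
force: [0.4, -0.4, 0.1]
grip_width: 85.7
finger_force: 0.0
[651.90107862 137.65178918 385.31256211] [[ 1.54409405e-01  5.88179140e-04]
 [ 9.88006861e-01  3.35581311e-04]
 [ 4.22377126e-04 -9.99999771e-01]] [ 1.56985258e-01  2.70668410e-01  1.06411707e+00  2.46289121e-04
  1.80617376e+00 -1.25872377e+00]
```

```bash
python3 -m pendant '[[0,0,0,0,0,-3,0],[0,0,0,0,0,-6,0],[0,0,0,0,0,-8,0],[0,0,0,0,0,-9,0],[0,0,0,0,0,-10.2,0],[0,0,0,0,0,-10.2,0],[0,0,0,0,0,-10.2,1],[0,0,0,0,0,-10.2,1],[0,0,0,0,0,-10.2,1],[0,0,0,0,0,-10.2,1],[0,0,0,0,0,-10.2,1],[0,0,0,0,0,-10.2,1],[0,0,0,0,0,-10.2,1],[0,0,0,0,0,-10.2,1]]' 40
```

```text
clock: 3.3
ee_pos: [653.0, 136.5, 284.7]
tool_rot: [0.078, 0.997, 0.0, 0.002]
force: [0.7, 0.7, 6.0]
grip_width: 62.7
finger_force: 46.8
```

```bash
python3 -m pendant '[[0,0,0,0,0,1,1],[0,0,0,0,0,3,1],[0,0,0,0,0,6,1],[0,0,0.01,-0.2,-0.8,7.5,1],[0,0,0.02,-0.8,-3,8,1],[0,0,0.03,-1.7,-6.5,8,1],[0,0,0.04,-2.9,-11,8,1],[0,0,0.06,-4.2,-15.5,8,1],[0,0,0.06,-5.4,-20,8,1],[0,0,0.06,-6.6,-24.5,8,1],[0,0,0.06,-7.8,-29,8,1],[0,0,0.06,-9,-33.5,8,1],[0,0,0.06,-10.2,-38,8,1],[0,0,0.06,-11.4,-42.5,8,1],[0,0,0.06,-12.5,-46.5,8,1],[0,0,0.06,-13.2,-49,8,1],[0,0,0.06,-13.4,-49.9,8,1],[0,0,0.06,-13.4,-50,8,1],[0,0,0.06,-13.4,-50,8,1],[0,0,0.06,-13.4,-50,8,1]]'
python3 - <<'E'
from station import bot
from h import *
o=bot.get_obs();print(o['ee_pos'],o['grip_width'],o['force'],o['finger_force'])
c=bot.camera("side");cv2.imwrite("pics/s1.png",c["img"][:,:,::-1])
E
```

```text
clock: 5.3
ee_pos: [519.3, -362.4, 362.7]
tool_rot: [0.048, 0.999, 0.0, 0.0]
force: [0.2, 0.3, -1.2]
grip_width: 62.5
finger_force: 45.9
[ 519.25822079 -362.36375444  362.7413682 ] 62.53336778204048 [ 0.16563336  0.28413307 -1.20901629] 45.89099049568176
```

View pics/s1.png

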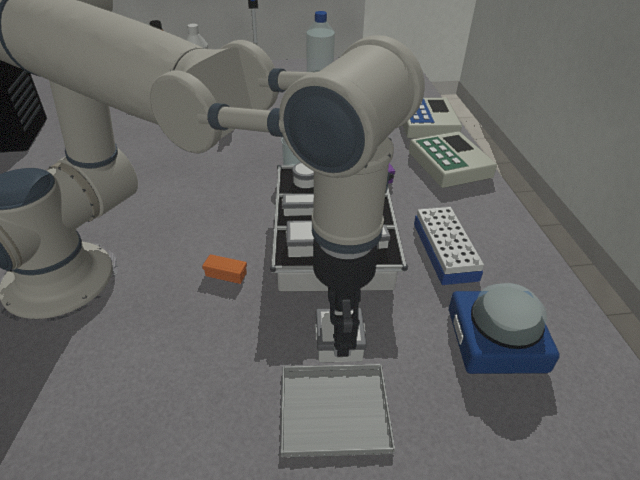

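The square box is held over the tray, at (343,335) in the picture. I'll lower it now.

```bash
python3 -m pendant '[[0,0,0,0,0,-2,1],[0,0,0,0,0,-5,1],[0,0,0,0,0,-9,1],[0,0,0,0,0,-13,1],[0,0,0,0,0,-15,1],[0,0,0,0,0,-16,1],[0,0,0,0,0,-16.3,1],[0,0,0,0,0,-16.5,1],[0,0,0,0,0,-16.5,1]]'; python3 -m pendant '[[0,0,0,0,0,-0.1,1],[0,0,0,0,0,-0.1,1]]';python3 -m pendant '[[0,0,0,0,0,-0.1,1],[0,0,0,0,0,-0.1,1]]'
```

```text
clock: 6.25
ee_pos: [519.3, -363.7, 199.6]
tool_rot: [0.048, 0.999, -0.001, 0.001]
force: [0.1, -0.5, -1.9]
grip_width: 63.0
finger_force: 45.8
clock: 6.45
ee_pos: [519.0, -363.8, 197.8]
tool_rot: [0.048, 0.999, -0.0, 0.001]
force: [0.0, 0.0, -1.8]
grip_width: 62.9
finger_force: 45.8
clock: 6.65
ee_pos: [518.7, -363.6, 195.7]
tool_rot: [0.048, 0.999, -0.0, 0.0]
force: [0.3, -0.0, -2.0]
grip_width: 63.1
finger_force: 45.8
```

```bash
for i in 1; do python3 -m pendant '[[0,0,0,0,0,-0.1,1],[0,0,0,0,0,-0.1,1],[0,0,0,0,0,-0.1,1]]';python3 -m pendant '[[0,0,0,0,0,-0.1,1],[0,0,0,0,0,-0.1,1],[0,0,0,0,0,-0.1,1]]'; done
```

```text
clock: 6.95
ee_pos: [518.8, -363.7, 194.8]
tool_rot: [0.048, 0.999, -0.0, 0.0]
force: [-0.0, -0.2, -1.6]
grip_width: 63.1
finger_force: 45.9
clock: 7.25
ee_pos: [518.8, -363.6, 194.7]
tool_rot: [0.048, 0.999, -0.0, 0.0]
force: [-3.2, 0.4, 6.3]
grip_width: 62.9
finger_force: 46.7
```

```bash
python3 -m pendant '[[0,0,0,0,0,0,0.6],[0,0,0,0,0,0,0.3],[0,0,0,0,0,0,0],[0,0,0,0,0,0,0],[0,0,0,0,0,0,0],[0,0,0,0,0,2,0],[0,0,0,0,0,6,0],[0,0,0,0,0,11,0],[0,0,0,0,0,16,0],[0,0,0,0.6,2,17,0],[0,0,0,2,7,17,0],[0,0,0,3.4,12,17,0],[0,0,0,4.8,17,17,0],[0,0,0,6.2,22,17,0],[0,0,0,7.6,27,17,0],[0,0,0,9,32,17,0],[0,0,0,10.4,36.8,17,0],[0,0,0,11.2,39.7,17,0],[0,0,0,11.2,39.7,17,0],[0,0,0,11.2,39.7,17,0]]'
python3 - <<'E'
from station import bot
from h import *
c=bot.camera("side");w=cloud(c);cv2.imwrite("pics/s2.png",c["img"][300:480,200:460,::-1])
for p in blobs(w,35,60,[400,640,-460,-260]): print("box",rect(p[p[:,2]>np.median(p[:,2])-4]),np.percentile(p[:,2],[5,50,95]))
print(bot.get_obs()['ee_pos'])
E
```

```text
clock: 9.25
ee_pos: [630.9, 34.4, 363.1]
tool_rot: [0.047, 0.999, -0.0, -0.0]
force: [0.2, -1.2, -0.3]
grip_width: 85.3
finger_force: 0.0
box [ 518.9 -364.5   65.3   64.8   84.9] [39.62740397 43.4553345  45.61656344]
[630.75469467  33.22445439 363.33059313]
```

View pics/s2.png

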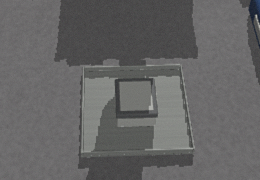

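The square box sits flat and centred in the tray, near (136,98) in the crop. Next is the round one.

```bash
python3 -m pendant '[[0,0,0,0,0,-3,0],[0,0,0,0,0,-6,0],[0,0,0,0,0,-7.8,0],[0,0,0,0,0,-8.4,0],[0,0,0,0,0,-8.7,0],[0,0,0,0,0,-8.7,0],[0,0,0,0,0,-8.7,1],[0,0,0,0,0,-8.7,1],[0,0,0,0,0,-8.7,1],[0,0,0,0,0,-8.7,1],[0,0,0,0,0,-8.7,1],[0,0,0,0,0,-8.7,1],[0,0,0,0,0,-8.7,1],[0,0,0,0,0,-8.7,1]]' 40
python3 -m pendant '[[0,0,0,0,0,1,1],[0,0,0,0,0,3,1],[0,0,0,0,0,5,1],[0,0,0,0.3,1,6,1],[0,0,0,0.8,4,6,1],[0,0,0,1.4,7,6,1],[0,0,0,2,9.5,6,1],[0,0,0,2.2,10.5,6,1],[0,0,0,2.2,10.5,5,1],[0,0,0,2.2,10.5,3,1],[0,0,0,2.2,10.5,1.5,1],[0,0,0,2.2,10.5,0.8,1],[0,0,0,2.2,10.5,0.5,1],[0,0,0,2.2,10.5,0.5,1],[0,0,0,2.2,10.5,0.5,1]]'
```

```text
clock: 10.7
ee_pos: [631.1, 33.4, 278.7]
tool_rot: [0.048, 0.999, -0.0, 0.002]
force: [0.3, -0.9, 6.2]
grip_width: 60.5
finger_force: 44.0
clock: 12.2
ee_pos: [652.9, 138.2, 282.7]
tool_rot: [0.049, 0.999, 0.0, 0.001]
force: [0.2, -0.0, -0.7]
grip_width: 60.3
finger_force: 43.6
```

```bash
python3 -m pendant '[[0,0,0,0,0,-0.1,1],[0,0,0,0,0,-0.2,1],[0,0,0,0,0,-0.3,1],[0,0,0,0,0,-0.3,1],[0,0,0,0,0,-0.3,1]]';python3 -m pendant '[[0,0,0,0,0,-0.1,1],[0,0,0,0,0,-0.1,1],[0,0,0,0,0,-0.1,1]]'
```

```text
clock: 12.7
ee_pos: [652.8, 138.4, 278.7]
tool_rot: [0.048, 0.999, 0.0, 0.0]
force: [0.3, 0.1, -0.9]
grip_width: 60.5
finger_force: 43.7
clock: 13.0
ee_pos: [652.7, 138.4, 278.7]
tool_rot: [0.048, 0.999, 0.0, 0.0]
force: [-2.7, 0.0, 4.7]
grip_width: 60.3
finger_force: 43.9
```

```bash
python3 -m pendant '[[0,0,0,0,0,0,0.6],[0,0,0,0,0,0,0.3],[0,0,0,0,0,0,0],[0,0,0,0,0,0,0],[0,0,0,0,0,0,0],[0,0,0,0,0,2,0],[0,0,0,0,0,6,0],[0,0,0,0,0,8,0],[0,0,0.03,-0.3,-2,8,0],[0,0,0.07,-1,-7,8,0],[0,0,0.138,-1.6,-12,8,0],[0,0,0.138,-2.3,-17,8,0],[0,0,0.138,-2.95,-21.6,8,0],[0,0,0.138,-2.95,-21.6,8,0],[0,0,0.138,-2.95,-21.6,8,0]]'
python3 -m pendant '[[0,0,0,0,0,-3,0],[0,0,0,0,0,-6,0],[0,0,0,0,0,-7.6,0],[0,0,0,0,0,-8,0],[0,0,0,0,0,-8.3,0],[0,0,0,0,0,-8.3,0],[0,0,0,0,0,-8.3,0.5],[0,0,0,0,0,-8.3,1],[0,0,0,0,0,-8.3,1],[0,0,0,0,0,-8.3,1],[0,0,0,0,0,-8.3,1],[0,0,0,0,0,-8.3,1],[0,0,0,0,0,-8.3,1],[0,0,0,0,0,-8.3,1],[0,0,0,0,0,-8.3,1],[0,0,0,0,0,-8.3,1],[0,0,0,0,0,-8.3,1]]' 40
```

```text
clock: 14.5
ee_pos: [623.1, -78.8, 357.4]
tool_rot: [-0.019, 1.0, 0.0, -0.0]
force: [-0.6, 0.5, 0.1]
grip_width: 85.0
finger_force: 0.0
clock: 16.2
ee_pos: [623.4, -77.7, 275.6]
tool_rot: [-0.021, 1.0, -0.0, 0.001]
force: [-0.5, 0.7, 5.1]
grip_width: 37.3
finger_force: 41.8
```

```bash
python3 -m pendant '[[0,0,0,0,0,1,1],[0,0,0,0,0,3,1],[0,0,0,0,0,5,1],[0,0,-0.03,0.2,1,6,1],[0,0,-0.07,0.6,4,6,1],[0,0,-0.11,1.1,7,6,1],[0,0,-0.151,1.6,9.5,6,1],[0,0,-0.151,1.7,10.5,6,1],[0,0,-0.151,1.7,10.5,5,1],[0,0,-0.151,1.7,10.5,3,1],[0,0,-0.151,1.7,10.5,1.5,1],[0,0,-0.151,1.7,10.5,0.8,1],[0,0,-0.151,1.7,10.5,0.4,1],[0,0,-0.151,1.7,10.5,0.2,1],[0,0,-0.151,1.7,10.5,0.2,1],[0,0,-0.151,1.7,10.5,0.2,1]]';python3 -m pendant '[[0,0,0,0,0,-0.1,1],[0,0,0,0,0,-0.1,1],[0,0,0,0,0,-0.1,1]]'
```

```text
clock: 17.8
ee_pos: [640.4, 27.3, 277.6]
tool_rot: [0.055, 0.998, 0.0, 0.001]
force: [0.4, 0.3, -0.7]
grip_width: 37.2
finger_force: 41.1
clock: 18.1
ee_pos: [640.3, 27.4, 275.9]
tool_rot: [0.055, 0.998, -0.0, 0.0]
force: [0.8, -0.3, -1.1]
grip_width: 37.0
finger_force: 41.1
```

```bash
python3 -m pendant '[[0,0,0,0,0,-0.1,1],[0,0,0,0,0,-0.1,1],[0,0,0,0,0,-0.1,1]]'
```

```text
clock: 18.4
ee_pos: [640.2, 27.5, 275.6]
tool_rot: [0.055, 0.998, 0.0, 0.0]
force: [-2.5, -0.2, 4.5]
grip_width: 37.1
finger_force: 41.7
```

```bash
python3 -m pendant '[[0,0,0,0,0,0,0.6],[0,0,0,0,0,0,0.3],[0,0,0,0,0,0,0],[0,0,0,0,0,0,0],[0,0,0,0,0,0,0],[0,0,0,0,0,2,0],[0,0,0,0,0,6,0],[0,0,0,0,0,8,0],[0,0,0.01,-0.6,-2,8,0],[0,0,0.01,-2,-6.5,8,0],[0,0,0.01,-3.4,-11,8,0],[0,0,0.01,-4.9,-15.8,8,0],[0,0,0.01,-6.4,-20.5,8,0],[0,0,0.01,-7.8,-25.2,8,0],[0,0,0.01,-9.3,-30,8,0],[0,0,0.01,-10.8,-34.8,8,0],[0,0,0.01,-12.1,-39.1,8,0],[0,0,0.01,-12.1,-39.1,8,0],[0,0,0.01,-12.1,-39.1,8,0]]'
python3 -m pendant '[[0,0,0,0,0,-4,0],[0,0,0,0,0,-8,0],[0,0,0,0,0,-12,0],[0,0,0,0,0,-14.5,0],[0,0,0,0,0,-15.6,0],[0,0,0,0,0,-16.1,0],[0,0,0,0,0,-16.1,0],[0,0,0,0,0,-16.1,1],[0,0,0,0,0,-16.1,1],[0,0,0,0,0,-16.1,1],[0,0,0,0,0,-16.1,1],[0,0,0,0,0,-16.1,1],[0,0,0,0,0,-16.1,1],[0,0,0,0,0,-16.1,1],[0,0,0,0,0,-16.1,1]]' 40
```

```text
clock: 20.3
ee_pos: [518.8, -364.5, 354.1]
tool_rot: [0.051, 0.999, 0.0, -0.0]
force: [0.2, 0.6, 0.1]
grip_width: 85.7
finger_force: 0.0
clock: 21.8
ee_pos: [519.8, -363.9, 196.2]
tool_rot: [0.05, 0.999, -0.001, 0.002]
force: [-0.1, 1.5, 5.3]
grip_width: 63.1
finger_force: 46.1
```

```bash
python3 -m pendant '[[0,0,0,0,0,1,1],[0,0,0,0,0,4,1],[0,0,0,0,0,8,1],[0,0,0,0,0,12,1],[0,0,0,0,0,15,1],[0,0,-0.01,0.4,1,16,1],[0,0,-0.01,1.4,3.7,16,1],[0,0,-0.01,3,7.8,16,1],[0,0,-0.01,4.6,11.9,16,1],[0,0,-0.01,6.2,16,16,1],[0,0,-0.01,7.8,20,16,1],[0,0,-0.01,9.4,24,16,1],[0,0,-0.01,10.5,27,16,1],[0,0,-0.01,10.9,27.9,16,1],[0,0,-0.01,10.9,27.9,15,1],[0,0,-0.01,10.9,27.9,13,1],[0,0,-0.01,10.9,27.9,11,1],[0,0,-0.01,10.9,27.9,10,1],[0,0,-0.01,10.9,27.9,9.6,1],[0,0,-0.01,10.9,27.9,9.6,1]]';python3 -m pendant '[[0,0,0,0,0,-0.1,1],[0,0,0,0,0,-0.2,1],[0,0,0,0,0,-0.2,1],[0,0,0,0,0,-0.2,1]]'
```

```text
clock: 23.8
ee_pos: [628.0, -85.3, 289.0]
tool_rot: [0.055, 0.998, -0.0, -0.001]
force: [-0.1, 0.2, -1.5]
grip_width: 62.8
finger_force: 45.1
clock: 24.2
ee_pos: [628.3, -84.5, 288.2]
tool_rot: [0.055, 0.998, -0.0, 0.0]
force: [-0.2, 0.5, -2.6]
grip_width: 63.0
finger_force: 45.1
```

```bash
python3 -m pendant '[[0,0,0,0,0,-0.1,1],[0,0,0,0,0,-0.1,1],[0,0,0,0,0,-0.1,1]]';python3 -m pendant '[[0,0,0,0,0,-0.1,1],[0,0,0,0,0,-0.1,1],[0,0,0,0,0,-0.1,1]]'
```

```text
clock: 24.5
ee_pos: [628.3, -84.5, 286.6]
tool_rot: [0.055, 0.998, 0.0, -0.0]
force: [1.0, 0.2, -2.5]
grip_width: 62.9
finger_force: 45.1
clock: 24.8
ee_pos: [628.2, -84.5, 286.3]
tool_rot: [0.055, 0.998, -0.0, 0.0]
force: [-1.2, 0.1, 2.6]
grip_width: 63.1
finger_force: 45.6
```

```bash
python3 -m pendant '[[0,0,0,0,0,0,0.6],[0,0,0,0,0,0,0.3],[0,0,0,0,0,0,0],[0,0,0,0,0,0,0],[0,0,0,0,0,0,0],[0,0,0,0,0,2,0],[0,0,0,0,0,6,0],[0,0,0,0,0,8,0],[0,0,0,-2,-4,8,0],[0,0,0,-5,-8,8,0],[0,0,0,-8,-12,8,0],[0,0,0,-10,-16,8,0],[0,0,0,-12,-20,8,0],[0,0,0,-14,-24,8,0],[0,0,0,-15,-27,8,0],[0,0,0,-15,-28,8,0]]'
python3 - <<'E'
from station import bot
from h import *
c=bot.camera("top");cv2.imwrite("pics/t2.png",c["img"][:,:,::-1]);report(c)
c=bot.camera("side");report(c)
Rz=np.array([[np.cos(-.109),-np.sin(-.109)],[np.sin(-.109),np.cos(-.109)]])
for x in(62,-62):
  for y in(112,0,-112):print(x,y,np.array([578.7,33.7])+Rz@[x,y])
E
```

```text
clock: 26.4
ee_pos: [476.6, -367.5, 365.4]
tool_rot: [0.057, 0.998, -0.0, -0.0]
force: [0.1, 0.0, -1.1]
grip_width: 85.6
finger_force: 0.0
rocker [578.6  33.8 352.6 254.   83.8] 23192 95.77407598308997
box [651.4 137.5  60.9  59.4 -88.1] z 128.3 798
box [640.5  26.4  85.1  38.   -6.3] z 126.2 860
box [625.3 -85.3  65.5  64.   -6. ] z 134.2 1152
box [531.6 155.   60.3  60.1 -87.9] z 128.2 859
box [512.5  44.8  85.3  38.   -5. ] z 126.2 928
box [501.5 -68.   65.6  63.9  -4.5] z 134.3 1219
tray [ 519.  -363.3  170.9  151.7   -5.6] 13.9 644
rocker [651.   27.1 356.1 121.2  81.7] 5210 99.3548112229899
box [654.  135.5  59.9  58.2 -88.3] z 127.1 330
box [641.8  24.8  82.2  38.7  -6.5] z 125.0 453
box [626.2 -86.7  65.8  64.2  -8. ] z 133.0 765
tray [ 518.6 -362.9  170.1  153.2   -5.4] 12.9 1185
62 112 [652.515894  138.2906965]
62 0 [640.33205351  26.95537402]
62 -112 [628.14821303 -84.37994846]
-62 112 [529.25178697 151.77994846]
-62 0 [517.06794649  40.44462598]
-62 -112 [504.884106  -70.8906965]
```

View pics/t2.png

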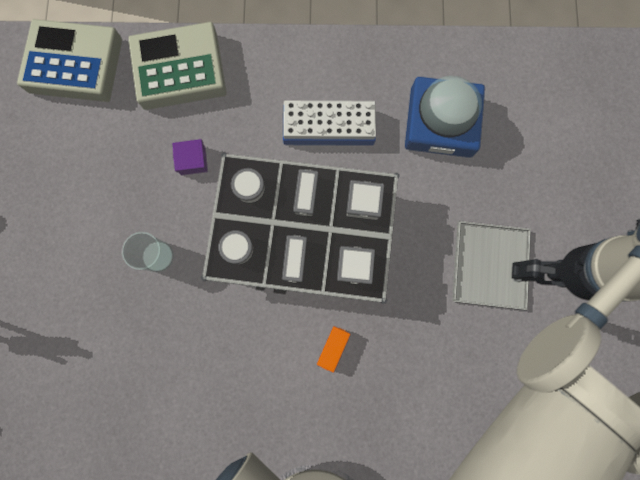

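All three twin pairs now face each other: round (247,184)/(236,247), narrow (306,192)/(294,258), square (366,198)/(356,265). The near narrow and square boxes were about 6 and 4 mm off centre from the start, so I'll recentre those two.

```bash
python3 -m pendant '[[0,0,0.015,0.3,4,0,0],[0,0,0.015,0.7,9,0,0],[0,0,0.015,1.1,14,0,0],[0,0,0.015,1.6,19,0,0],[0,0,0.015,2,24,0,0],[0,0,0.015,2.5,29,0,0],[0,0,0.015,2.9,34,0,0],[0,0,0.015,3.3,38.5,0,0],[0,0,0.015,3.45,40.9,0,0],[0,0,0.015,3.45,40.9,0,0],[0,0,0.015,3.45,40.9,0,0]]'
python3 -m pendant '[[0,0,0,0,0,-3,0],[0,0,0,0,0,-6,0],[0,0,0,0,0,-8.2,0],[0,0,0,0,0,-8.8,0],[0,0,0,0,0,-9.1,0],[0,0,0,0,0,-9.1,0],[0,0,0,0,0,-9.1,0.5],[0,0,0,0,0,-9.1,1],[0,0,0,0,0,-9.1,1],[0,0,0,0,0,-9.1,1],[0,0,0,0,0,-9.1,1],[0,0,0,0,0,-9.1,1],[0,0,0,0,0,-9.1,1],[0,0,0,0,0,-9.1,1],[0,0,0,0,0,-9.1,1],[0,0,0,0,0,-9.1,1],[0,0,0,0,0,-9.1,1]]' 40
```

```text
clock: 27.6
ee_pos: [512.5, 45.9, 365.7]
tool_rot: [0.046, 0.999, -0.0, -0.0]
force: [-0.6, -0.5, 0.2]
grip_width: 85.6
finger_force: 0.0
clock: 29.3
ee_pos: [512.9, 44.5, 275.6]
tool_rot: [0.047, 0.999, 0.0, 0.001]
force: [0.4, -0.3, 6.2]
grip_width: 37.1
finger_force: 41.7
```

```bash
python3 -m pendant '[[0,0,0,0,0,0.5,1],[0,0,0,0,0,1,1],[0,0,-0.018,0.43,-0.4,1,1],[0,0,-0.018,0.43,-0.4,1,1],[0,0,-0.018,0.43,-0.4,0.6,1],[0,0,-0.018,0.43,-0.4,0.3,1],[0,0,-0.018,0.43,-0.4,0.2,1],[0,0,-0.018,0.43,-0.4,0.1,1],[0,0,-0.018,0.43,-0.4,0.1,1],[0,0,-0.018,0.43,-0.4,0,1],[0,0,-0.018,0.43,-0.4,0,1],[0,0,-0.018,0.43,-0.4,0,1]]'
```

```text
clock: 30.5
ee_pos: [517.0, 40.5, 275.6]
tool_rot: [0.056, 0.998, 0.0, 0.0]
force: [-3.1, -0.5, 5.8]
grip_width: 37.0
finger_force: 41.7
```

```bash
python3 -m pendant '[[0,0,0,0,0,0,0.6],[0,0,0,0,0,0,0.3],[0,0,0,0,0,0,0],[0,0,0,0,0,0,0],[0,0,0,0,0,0,0],[0,0,0,0,0,2,0],[0,0,0,0,0,6,0],[0,0,0,0,0,8,0],[0,0,0.03,-0.5,-4,8,0],[0,0,0.03,-1.1,-8,8,0],[0,0,0.03,-1.55,-10.85,8,0],[0,0,0.03,-1.55,-10.85,8,0],[0,0,0.03,-1.55,-10.85,8,0]]'
python3 -m pendant '[[0,0,0,0,0,-3,0],[0,0,0,0,0,-5.5,0],[0,0,0,0,0,-6.8,0],[0,0,0,0,0,-7.2,0],[0,0,0,0,0,-7.2,0],[0,0,0,0,0,-7.2,1],[0,0,0,0,0,-7.2,1],[0,0,0,0,0,-7.2,1],[0,0,0,0,0,-7.2,1],[0,0,0,0,0,-7.2,1],[0,0,0,0,0,-7.2,1],[0,0,0,0,0,-7.2,1],[0,0,0,0,0,-7.2,1]]' 40
```

```text
clock: 31.8
ee_pos: [501.5, -68.4, 354.5]
tool_rot: [0.042, 0.999, 0.0, -0.0]
force: [0.0, -0.0, 0.0]
grip_width: 85.3
finger_force: 0.0
clock: 33.1
ee_pos: [501.9, -68.1, 284.5]
tool_rot: [0.041, 0.999, -0.0, 0.002]
force: [0.2, 0.1, 5.9]
grip_width: 62.7
finger_force: 46.2
```

```bash
python3 -m pendant '[[0,0,0,0,0,0.5,1],[0,0,0,0,0,1,1],[0,0,-0.03,0.33,-0.28,1,1],[0,0,-0.03,0.33,-0.28,1,1],[0,0,-0.03,0.33,-0.28,0.6,1],[0,0,-0.03,0.33,-0.28,0.4,1],[0,0,-0.03,0.33,-0.28,0.3,1],[0,0,-0.03,0.33,-0.28,0.2,1],[0,0,-0.03,0.33,-0.28,0.1,1],[0,0,-0.03,0.33,-0.28,0.1,1],[0,0,-0.03,0.33,-0.28,0.1,1]]'
```

```text
clock: 34.2
ee_pos: [504.8, -70.9, 284.6]
tool_rot: [0.056, 0.998, -0.0, 0.0]
force: [-3.0, -0.3, 5.5]
grip_width: 63.1
finger_force: 46.0
```

```bash
python3 -m pendant '[[0,0,0,0,0,0,0.6],[0,0,0,0,0,0,0.3],[0,0,0,0,0,0,0],[0,0,0,0,0,0,0],[0,0,0,0,0,0,0],[0,0,0,0,0,2,0],[0,0,0,0,0,6,0],[0,0,0,0,0,9,0],[0,0,0,0,-4,9,0],[0,0,0,0,-8,9,0],[0,0,0,0,-13,9,0],[0,0,0,0,-18,9,0],[0,0,0,0,-23,9,0],[0,0,0,0,-28,9,0],[0,0,0,0,-29,9,0],[0,0,0,0,-29,9,0]]'
python3 - <<'E'
from station import bot
from h import *
c=bot.camera("top");cv2.imwrite("pics/t3.png",c["img"][:,:,::-1]);report(c)
E
```

```text
clock: 35.8
ee_pos: [504.5, -362.7, 372.4]
tool_rot: [0.058, 0.998, 0.001, -0.001]
force: [-0.5, -0.5, -1.5]
grip_width: 85.3
finger_force: 0.0
rocker [578.7  33.9 352.5 254.5  83.8] 23193 95.73506874134273
box [651.6 137.5  61.   59.  -89.7] z 128.3 804
box [640.   26.3  85.   38.   -6.1] z 126.3 863
box [625.6 -85.3  65.1  63.9  -6. ] z 134.2 1143
box [531.3 155.   60.2  59.6   2.6] z 128.4 858
box [516.3  39.3  85.1  38.   -6.5] z 126.2 921
box [504.1 -71.8  64.1  63.8  -6.2] z 134.3 1215
tray [ 518.5 -363.5  170.3  152.    -5.4] 13.6 542
tray [ 597.  -412.4   72.7   21.6   68.2] 13.5 103
```

View pics/t3.png

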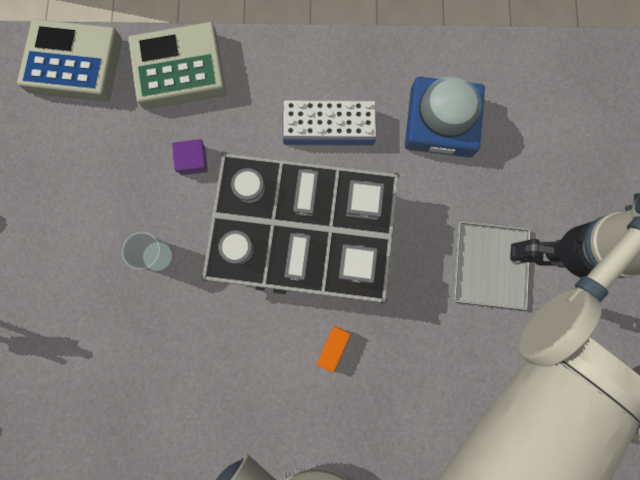

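The picture shows every twin facing its twin, with all six boxes within about 4 mm of their bay centres. The beaker at (148,252) has not moved, and the robot is clear of everything.

```bash
python3 -c "
from station import bot
print(bot.sign_off())"
```

```text
the job is handed in; nothing more can be done
None
```

The job is handed in: every box faces its twin across the middle bar, flat and within about 4 mm of its bay centre by the last camera check; it took about 36 s of the 115 s allowed, and the beaker was left where it stood.

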